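Find the high spot of a pulley with a dial indicator

ROBOT

A 6-joint arm with a two-finger parallel gripper is mounted at the origin on a cart in front of the work surface, level with it; the furniture and walls round the work are solid. World frame = base frame: x ahead of the robot, y to its left, z up, the work surface at z = 0. Lengths are in mm, angles in rad, forces in N, time in s.
With the tool pointing down it reaches from about 275 to 750 mm from the base axis. Payload 10.2 kg.
Tool frame: the origin (TCP) lies at the very end of the fingers, on their centre line; the grasp point (between the pads) lies 19 mm behind it; z points along the fingers, y is the line along which they close (so a half turn about z gives the same grasp; the last joint's range is limited). The gripper opens to 85 mm and grips with 20 to 120 N. Pads are 22 mm wide; open, the fingers measure 114 mm over their backs; the gripper's body (76 mm by 85 mm) begins 54 mm behind the grasp point. The pads swing forward as they close: fully open they stand 13 mm farther back than shut.
Start: joints at [0.918, 0.313, 1.498, -0, 1.331, -0.223], TCP at [218.775, 477.251, 197.794] pointing down, gripper open.
Joint ranges: [-2.94, 2.94], [-0.97, 2.17], [0.19, 2.56], [-1.23, 4.37], [0.02, 3.11], [-2.88, 2.88]. Speed limits (rad/s): [2.39, 2.39, 3.01, 3.14, 3.14, 3.14].

INTERFACE

Orientations are given as a rotation vector (axis times angle).
In Python, from station import arm gives the robot as it stands. The module is installed in compiled form; this text tells all that it offers.
- The arm moves only by the tool send_rows, never from a script. Its argument "series" is a list of rows, each a list of 5 numbers: the shift along the tool's x, y, z in cm, then the turn about the tool's z in rad, then the closure, from -1 (fully open) to 1 (shut). A call has 1 to 10 rows; each row shifts and turns the commanded pose from where the row before left it, along the tool's axes as they then stand; what a row does not reach is not made up. A row lasts 1/10 s, in which the tool goes at most 50 mm and 8.59 degrees, less where a joint would pass 70% of its speed; a pose out of reach is approached as far as the arm can. A call is refused whole if a number of a shift passes 5 or a number of a turn 0.15, either way. A call with a gripper value outside its range is refused whole. The fingers move at their own pace and stop on an object; "grip_force" is the grip in N (left out, the last holds). Time passes only in rows, so rows that do not move let the fingers close. It gives the time, the measured TCP pose, the force, the opening and the grip force at its end, in the units of the state.
- arm.sense(): the state, without advancing time (a new reading comes with each control period).
- arm.get_image(name): name is "scene" or "side" or "wrist"; returns a dict with "img" (480x640x3 uint8, red, green, blue), "fx", "fy", "cx", "cy" (pixels), "extrinsics" (4x4, takes a point from camera to world coordinates); the wrist camera has in their place "mount" (4x4, takes a point from camera to tool coordinates, whose origin is the TCP and whose axes are the flange's). Camera axes: x right, y down, z forward; pixel columns grow to the right and rows downward; lengths in mm; the calibration is good to about 2 mm. A picture is of the moment at which its call begins: read the wrist's pose just before it. There is no depth.
- arm.close_job(): hands the job in; it is judged then, once.
The state is a dict: "time": time; "joint_pos": joint angles; "joint_velocities": joint speeds; "joint_torque": joint torques, N m; "ee_pos": TCP position; "eef_rot": TCP orientation; "contact_force": force on the tool from outside, world axes, zero at the start; "torque": the same for the moment, N m; "grip_width": opening from 0.0 (shut) to 1.0 (fully open); "grasp_force": force on a finger pad.
Only numpy, scipy, OpenCV 4.12 (cv2) and the standard library are available. Lean on these libraries where they do the work, as an engineer would, in place of code of your own. Each camera call takes 0.05 s, during which the arm holds its last target. There are 200 camera calls.

TASK

Check the pulley on the bench stand with the dial indicator: slide the indicator in by its post until its plunger is pressed on the floor of the pulley's groove and the needle has gone about a quarter turn (4 mm), and let go of the post. Then turn the pulley by its crank handle to find its high spot (there is a lesser lump as well, which is not the one), and leave the pulley standing with the high spot under the plunger. Be gentle: never drive the plunger to the end of its stroke, do not drag the stand about, and leave the other things alone.

Things in the scene. Friction and masses are not known exactly. Their poses are not given: they have to be found in the camera images.
- stand: Grey bench stand: a plate 130 x 315 mm, 16 mm high, on rubber feet; 4.6 kg with all it carries. It only stands on the worktop and slips if pushed sideways with more than about 20 to 25 N. Origin on the worktop right under the pulley's upright axis; z up, +y from the pulley to the indicator. The plate reaches from y = -80 to +235 mm and x = -65 to +65 mm.
- pulley_axis (a point): Centre of the pulley's top face, on its upright axis, 65 mm above the worktop. The pulley is bare metal, 132 mm across, with a hub 8 mm high in the middle, a crank handle on top and a groove round its side.
- groove (a point): Point on the pulley's axis, 48 mm above the worktop, level with the plunger and the middle of the groove (20 mm high, hidden under the upper flange). The groove's floor is round, radius 50 mm, but for two smooth lumps at unknown places: the high spot, 6 mm proud (radius 56 mm), and a lesser lump, 3 mm proud. Each spans 35 to 60 degrees of the turn as the plunger feels it, symmetrical, highest in its middle.
- handle_grip (a point): Grip point of the crank handle: an upright black sleeve of 18 mm diameter, from 72 to 126 mm above the worktop, 45 mm from the pulley's axis. It spins freely on its pin, so it can be led round its circle without turning the gripper. The point is on the sleeve's axis, 106 mm above the worktop.
- wheel (a joint): Angle of the pulley (rad), counter-clockwise from above positive, more than a whole turn free either way (stops at +-14). At 0 the crank handle lies on the stand's -x side of the axis. Its bearing drags: some 2 to 4 N at the handle turn it; it stays where it is left.
- carriage (a joint): How far the indicator's carriage has been slid from its back stop towards the pulley (m), 0 to 0.045. It drags with about 8 N and stays where it is left. At 0 the free plunger's tip is 78 mm from the pulley's axis.
- post_grip (a point): Grip point of the carriage's post: an upright bare steel rod of 16 mm diameter, top 110 mm above the worktop, on the carriage behind the dial (50 mm from the dial's centre, away from the pulley; 195 mm from the pulley's axis when the carriage is at 0). The point is on its axis, 98 mm above the worktop. It moves with the carriage along the stand's y.
- dial (a point): Centre of the dial's white face, which looks up: 69 mm above the worktop (needle at 72 mm), the dial 58 mm across. Long black marks each 4 mm, short ones each mm.
- needle (a joint): Angle of the dial's needle (rad): 0 with the plunger free (needle along the stand's +x, away from the robot), growing clockwise from above as the plunger is pressed in, one turn for 16 mm (0.393 rad per mm). The plunger's stroke ends at 14 mm (5.5 rad). Its spring pushes with 0.8 N and 0.4 N more per mm.
- tip (a point): Tip of the indicator's sprung plunger, a level rod with a ball end of 10 mm diameter, 48 mm above the worktop, pointing along the stand's -y at the pulley's axis. The point is the foremost point, which touches the groove's floor; it moves along the stand's y.
- brush: Bystander: red-handled flat brush lying by the stand, 159 mm long; origin at the middle of its underside.
- loop: Bystander: wire loop clay tool with a wooden handle lying by the stand, 168 mm long; origin at the middle of its underside.
- sponge: Bystander: red sanding block, 76 x 107 x 35 mm; origin at the middle of its underside.
- clamp: Bystander: dark G clamp lying flat, 129 x 104 x 18 mm; origin at the middle of its underside.
- chip: Bystander: rock offcut by the stand, 49 x 64 x 18 mm; origin at the middle of its underside.
- cup: Bystander: white cup standing upright, 76 mm across, 98 mm high; origin at the middle of its underside.
- stick: Bystander: wooden modelling stick lying flat, 170 mm long; origin at the middle of its underside.

How it is judged:
By the outcome, as a careful person would: the job done as asked, in the order asked, and still so for the second after the job is handed in, with the robot touching nothing.
It also fails if it takes over 72 s, if anything falls off the work surface, if the arm or the gripper's body presses on something with over 40 N, if the wrist force passes 120 N, or if a joint passes its speed limit or range.

## Working session

There is one attempt and no reset: what is moved stays moved. The work goes in short steps, Python scripts to look and compute and a tool call to move; the robot and the scene stay as the last step left them, time stands still between calls to the robot, and variables do not carry over. Pictures are saved under pics/ and viewed, at most 10 in all, crops included, and the job is handed in when it is done.

Besides the shell and the picture viewer there is one more tool, called after ">>>" as name(argument=value, ...), one argument or row to a line, values as JSON. send_rows: Moves the arm, as the interface text tells. Its arguments: {"type":"object","properties":{"series":{"type":"array","items":{"type":"array","items":{"type":"number"}}},"grip_force":{"type":"number"}},"required":["series"]}

```bash
mkdir -p pics; cat > h.py <<'E'
import numpy as np, cv2
from scipy.spatial.transform import Rotation as R
from station import arm
def snap(name,fn=None):
    s=arm.sense(); d=arm.get_image(name)
    if 'mount' in d:
        T=np.eye(4);T[:3,:3]=R.from_rotvec(s['eef_rot']).as_matrix();T[:3,3]=s['ee_pos'];d['extrinsics']=T@np.array(d['mount'])
    if fn: cv2.imwrite('pics/'+fn,cv2.cvtColor(d['img'],cv2.COLOR_RGB2BGR))
    return d
def px2w(d,u,v,z):
    E=np.array(d['extrinsics']);r=E[:3,:3]@np.array([(u-d['cx'])/d['fx'],(v-d['cy'])/d['fy'],1]);return E[:3,3]+r*(z-E[2,3])/r[2]
def w2px(d,p):
    E=np.array(d['extrinsics']);c=E[:3,:3].T@(np.array(p)-E[:3,3]);return np.array([d['fx']*c[0]/c[2]+d['cx'],d['fy']*c[1]/c[2]+d['cy']])
E
python3 - <<'E'
from h import *
import pickle
s=arm.sense();print(s)
for n in ('scene','side','wrist'):
    d=snap(n,n+'0.png');pickle.dump(d,open(n+'0.pkl','wb'));print(n,d['fx'],d['cx'],d['cy'],np.round(d['extrinsics'],3).tolist())
E
```

```text
{'time': 0.0, 'joint_pos': array([ 9.17558455e-01,  3.13468082e-01,  1.49846864e+00, -3.57247144e-06,
        1.33098674e+00, -2.23402179e-01]), 'joint_velocities': array([-0.00060974,  0.00152243, -0.00164096, -0.00167754, -0.00169255,
        0.00034206]), 'joint_torque': array([ 4.46493232e-04, -4.12246513e+01, -2.59756690e+01, -8.01093421e-06,
        3.83306309e-03,  1.75899231e-05]), 'ee_pos': array([218.59933945, 476.98553125, 197.21397431]), 'eef_rot': array([-6.69877345e-01, -3.06876789e+00,  1.89477559e-03]), 'contact_force': array([ 0.16216275,  0.29891775, -0.25659155]), 'torque': array([-0.01196619,  0.00100236,  0.043236  ]), 'grasp_force': 0.0, 'grip_width': 0.9995365105888069}
scene 533.5562554449771 322.58308920483864 244.94159312611532 [[0.535, -0.51, 0.673, -487.002], [-0.844, -0.306, 0.44, -682.509], [-0.018, -0.804, -0.595, 983.729], [0.0, 0.0, 0.0, 1.0]]
side 505.6909197949198 321.0916163939359 238.4226932352194 [[-0.92, -0.258, 0.296, 179.275], [-0.393, 0.606, -0.691, 840.723], [-0.001, -0.752, -0.659, 909.81], [0.0, 0.0, 0.0, 1.0]]
wrist 428.8703957513651 311.3565423539696 236.0073738370679 [[0.417, 0.861, 0.29, 143.161], [0.909, -0.395, -0.135, 510.59], [-0.001, 0.32, -0.947, 372.526], [0.0, 0.0, 0.0, 1.0]]
```

View pics/scene0.png

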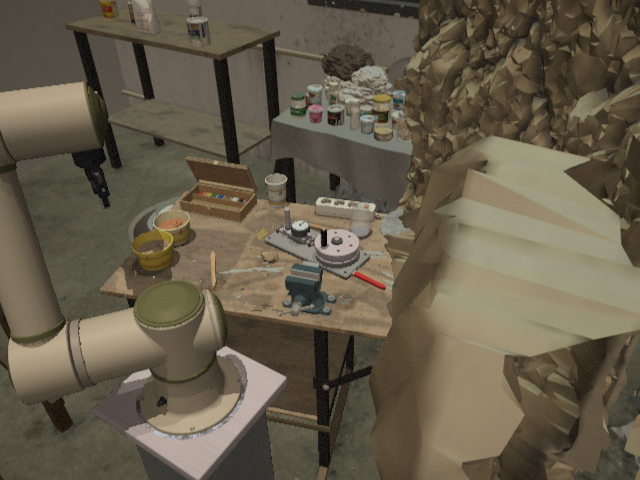

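View pics/side0.png

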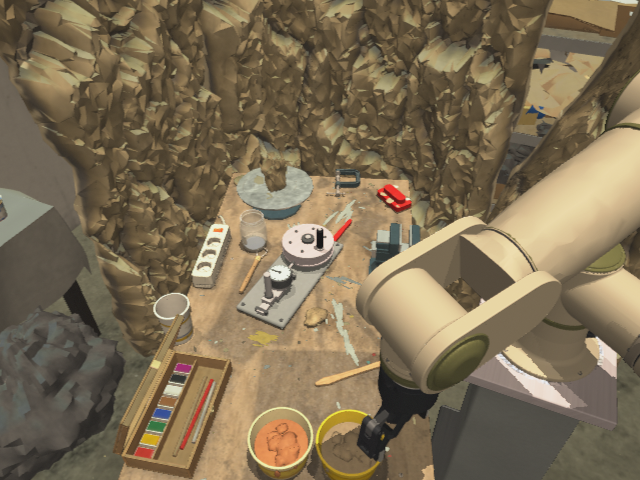

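The side view shows the pulley hub near (307,239), the handle near (320,237), the dial near (281,274) and the post near (267,290). I'll zoom in.

```bash
python3 - <<'E'
from h import *
a=cv2.imread('pics/side0.png')[205:335,225:365];b=cv2.imread('pics/scene0.png')[190:290,250:390]
a=cv2.resize(a,None,fx=4,fy=4,interpolation=cv2.INTER_CUBIC)
cv2.imwrite('pics/crop.png',a)
E
```

```text
(no output)
```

View pics/crop.png

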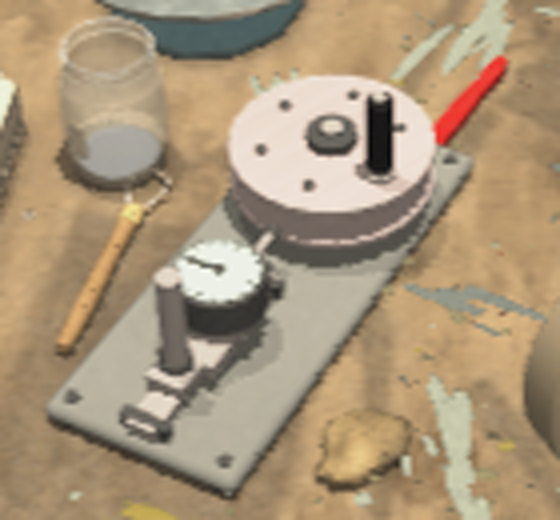

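The crop shows the top-face centre at (308,241), handle top at (319.8,229.5), post top at (266.5,273.5) and dial centre at (279.8,272.3) in side-image pixels. The needle points along the stand's +x.

```bash
python3 - <<'E'
from h import *
import pickle
d=pickle.load(open('side0.pkl','rb'))
P={n:px2w(d,u,v,z) for n,u,v,z in [('pul',308,241,65),('hand',319.8,229.3,126),('post',266.7,273.5,110),('dial',279.8,272.3,69),('needle',272,269.5,72)]}
for k,p in P.items(): print(k,p.round(1))
f=lambda a,b:(np.linalg.norm((P[a]-P[b])[:2]).round(1),np.arctan2(*(P[b]-P[a])[1::-1]).round(3))
for a,b in [('pul','hand'),('pul','post'),('pul','dial'),('dial','post')]: print(a,b,f(a,b))
# plate corners z=16: image crop
for u,v in [(48,412),(232,490),(470,160)]:print(px2w(d,225+u/4,205+v/4,16).round(1))
s=pickle.load(open('scene0.pkl','rb'))
for k,p in P.items(): print(k,w2px(s,p).round(1))
E
```

```text
pul [585.7 -23.3  65. ]
hand [547.7 -10.7 126. ]
post [603.8 158.1 110. ]
dial [599.1 107.6  69. ]
needle [618.7 109.1  72. ]
pul hand (np.float64(40.1), np.float64(2.82))
pul post (np.float64(182.3), np.float64(1.472))
pul dial (np.float64(131.6), np.float64(1.469))
dial post (np.float64(50.7), np.float64(1.479))
[664.5 204.7  16. ]
[540.9 214.2  16. ]
[518.9 -94.6  16. ]
pul [334.3 241.3]
hand [323.3 229.3]
post [286.4 208.3]
dial [299.8 225. ]
needle [303.  220.9]
```

>>> send_rows(
  series=[
    [-2, -0.8, -0.5, 0, -1],
    [-4, -1.5, -0.5, 0, -1],
    [-4, -1.5, -0.5, 0, -1],
    [-4.3, -1.6, -0.5, 0, -1],
    [-4.3, -1.6, 0, 0, -1],
    [-4.3, -1.6, 0, 0, -1],
    [-4.3, -1.6, 0, 0, -1],
    [-4.3, -1.6, 0, 0, -1],
    [-4.3, -1.6, 0, 0, -1],
    [-4.3, -1.6, 0, 0, -1],
  ],
)

```text
time: 1.15
ee_pos: [521.8, 172.2, 217.7]
eef_rot: [-0.67, -3.069, 0.0]
contact_force: [0.5, 0.1, 0.4]
grip_width: 0.999
grasp_force: 0.0
```

>>> send_rows(
  series=[
    [-4.3, -1.6, 0, 0, -1],
    [-4.3, -1.6, 0, 0, -1],
    [-1, -0.4, 0, -0.12, -1],
    [0, 0, 0, -0.12, -1],
    [0, 0, 0, -0.11, -1],
    [0, 0, 0, 0, -1],
    [0, 0, 0, 0, -1],
  ],
)

```text
time: 1.85
ee_pos: [593.0, 101.1, 217.6]
eef_rot: [-0.13, -3.138, 0.0]
contact_force: [-0.2, -0.7, -0.1]
grip_width: 1.002
grasp_force: 0.0
```

```bash
python3 - <<'E'
from h import *
import pickle
s=arm.sense();print(s['time'],s['ee_pos'],s['eef_rot'],s['contact_force'],s['joint_pos'].round(2))
print(R.from_rotvec(s['eef_rot']).as_matrix().round(3))
d=snap('wrist','w1.png');pickle.dump(d,open('w1.pkl','wb'))
for p in [(586,-23,65),(548,-11,126),(604,158,110),(599,108,69)]:print(w2px(d,p))
E
```

```text
1.85 [592.96711773 101.14179322 217.59643526] [-1.29723944e-01 -3.13849785e+00  4.76181608e-05] [-0.23301658 -0.67196606 -0.10492509] [-0.03  0.47  1.22 -0.    1.45 -1.51]
[[-0.997  0.083 -0.   ]
 [ 0.083  0.997 -0.   ]
 [ 0.    -0.    -1.   ]]
[155.12992218 206.72882948]
[128.25841385 171.35162509]
[396.21829892 227.32489026]
[322.13888187 210.55233687]
```

View pics/w1.png

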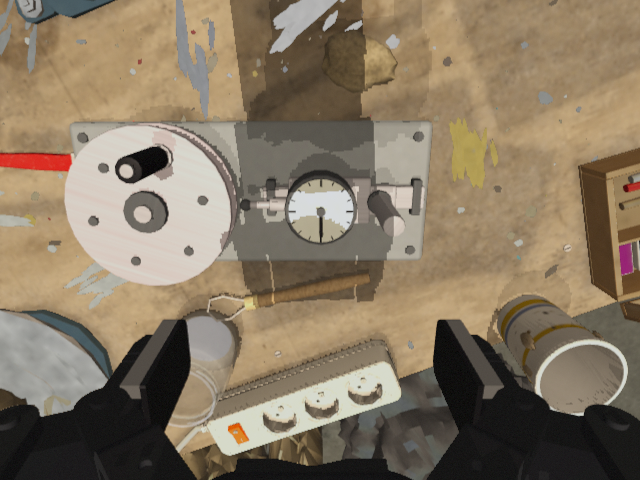

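The wrist view shows the disc centre at about (150,206), hub (145,214), handle top (128,170), dial centre (321,212), post top (395,227), and the needle pointing down (+x, free). This agrees with the side view.

```bash
python3 - <<'E'
from h import *
import pickle
d=pickle.load(open('w1.pkl','rb'));im=d['img'];hsv=cv2.cvtColor(im,cv2.COLOR_RGB2HSV)
m=((hsv[...,1]<45)&(hsv[...,2]>150)).astype(np.uint8)
n,l,st,c=cv2.connectedComponentsWithStats(m)
for i in range(1,n):
    if st[i,4]>1500:
        cn=cv2.convexHull(np.argwhere(l==i)[:,::-1].astype(np.int32));e=cv2.fitEllipse(cn);print(st[i],np.round(e[0],1),np.round(e[1],1),px2w(d,*e[0],65).round(1))
for k,u,v,z in [('pul',150.5,206,65),('hub',144.5,214,75),('hand',128,170,126),('post',395.5,227,110),('dial',321,212,69),('c1',72,122,16),('c2',431,122,16),('c3',421,260,16)]:print(k,px2w(d,u,v,z).round(1))
E
```

```text
[ 270    0   67   54 1507] [296.   21.9] [33.6 91.6] [464.2 100.2  65. ]
[   64   123   174   186 19686] [140.8 216.7] [193.5 214.2] [593.1 -36.   65. ]
[ 374  122   58  138 5080] [403.1 170.9] [ 59.6 201.4] [573.9 172.3  65. ]
[ 288  190   65   40 1711] [320.8 210.2] [55.1 66.6] [599.7 106.9  65. ]
[   0  311  107  105 6329] [ 30.6 362.6] [ 81.4 159.3] [ 718.9 -163.    65. ]
[ 187  317   44   45 1553] [205.7 339. ] [43.9 50. ] [707.9  -2.6  65. ]
[ 177  362  224   94 6207] [299.8 410.1] [ 53.9 254.3] [790.9  72.7  65. ]
pul [585.1 -26.5  65. ]
hub [588.7 -28.3  75. ]
hand [547.2 -11.  126. ]
post [603.7 157.5 110. ]
dial [600.1 107.   69. ]
c1 [518.  -98.1  16. ]
c2 [543.5 206.4  16. ]
c3 [669.5 197.6  16. ]
```

>>> send_rows(
  series=[
    [-0.2, 2.8, 0, 0, -1],
    [-0.4, 2.9, 0, 0, -1],
    [0, 0, 3, 0, -1],
    [0, 0, 3, 0, -1],
    [0, 0, 3, 0, -0.5],
    [0, 0, 2.9, 0, -0.2],
    [0, 0, 1.9, 0, 0],
    [0, 0, 0, 0, 0],
    [0, 0, 0, 0, 0],
  ],
  grip_force=20,
)

```text
time: 2.8
ee_pos: [603.9, 157.5, 80.6]
eef_rot: [0.127, 3.138, 0.0]
contact_force: [-0.3, -0.4, 0.8]
grip_width: 0.5
grasp_force: 0.0
```

```bash
python3 - <<'E'
from h import *
s=arm.sense();print(s['time'],s['ee_pos'],s['contact_force'],s['grip_width'])
d=snap('wrist','w2.png')
E
```

```text
2.8 [603.9046184  157.50648418  80.57207622] [-0.31826366 -0.44359682  0.75519697] 0.4996449815243424
```

View pics/w2.png

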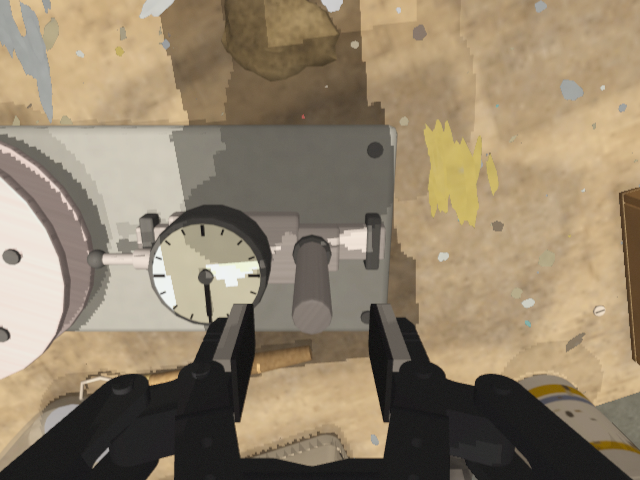

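The post sits centred between the pads at (312,315), and the needle points down from (205,277), free. Closing.

>>> send_rows(
  series=[
    [0, 0, 0, 0, 0.3],
    [0, 0, 0, 0, 0.6],
    [0, 0, 0, 0, 1],
    [0, 0, 0, 0, 1],
    [0, 0, 0, 0, 1],
    [0, 0, 0, 0, 1],
  ],
  grip_force=30,
)

```text
time: 3.45
ee_pos: [603.6, 157.4, 79.8]
eef_rot: [-0.125, -3.139, 0.0]
contact_force: [0.0, 0.2, -0.6]
grip_width: 0.002
grasp_force: 0.0
```

```bash
cat >> h.py <<'E'
YD=np.array([0.0836,0.9965]);XD=np.array([YD[1],-YD[0]])
def needle(d,c,fn=None):
    """c: dial centre xy (world). rectify in stand axes (up=+y, right=+x), 8px/mm"""
    for it in range(2):
        q=np.array([[-35,35],[35,35],[35,-35],[-35,-35]])
        src=np.float32([w2px(d,[*(c+a*XD+b*YD),70]) for a,b in q]);dst=np.float32([[0,0],[560,0],[560,560],[0,560]])
        g=cv2.warpPerspective(cv2.cvtColor(d['img'],cv2.COLOR_RGB2GRAY),cv2.getPerspectiveTransform(src,dst),(560,560),flags=cv2.INTER_LINEAR)
        if it==0: # refine centre: pivot hub (dark disc)
            b=cv2.GaussianBlur(g,(31,31),0).astype(float);b=b[200:360,200:360]
            j=np.unravel_index(b.argmin(),b.shape);off=np.array([(j[1]-80)/8,-(j[0]-80)/8])
    t=np.arange(0,360,1);r=np.arange(5,15,.25)
    best=None
    for cx in np.arange(-3,3.1,.5):
        for cy in np.arange(-3,3.1,.5):
            X=280+8*(cx+np.outer(np.cos(np.radians(t)),r));Y=280-8*(cy-np.outer(np.sin(np.radians(t)),r))
            v=cv2.remap(g,X.astype(np.float32),Y.astype(np.float32),cv2.INTER_LINEAR).astype(float)
            sc=np.percentile(v,80,axis=1);i=sc.argmin()
            if best is None or sc[i]<best[0]: best=(sc[i],t[i],cx,cy,np.median(sc))
    if fn: cv2.imwrite('pics/'+fn,g)
    return best,off
E
python3 - <<'E'
from h import *
import pickle
s=arm.sense();print(s['time'],s['ee_pos'],s['contact_force'],s['grip_width'],s['grasp_force'])
d=snap('wrist');print(needle(d,s['ee_pos'][:2]-50*YD,'n1.png'))
d=pickle.load(open('w1.pkl','rb'));print(needle(d,np.array([600,107.]),'n0.png'))
E
python3 -c "
import cv2,numpy as np
cv2.imwrite('pics/n01.png',cv2.resize(np.hstack([cv2.imread('pics/n%d.png'%i) for i in (0,1)]),None,fx=.7,fy=.7))"
```

```text
3.45 [603.58862691 157.41329992  79.81749101] [ 0.02533419  0.21253629 -0.59235576] 0.0021183870132353215 0.0
((np.float64(31.200000000000003), np.int64(0), np.float64(0.0), np.float64(-1.5), np.float64(193.0)), array([ 7.625, -0.75 ]))
((np.float64(28.0), np.int64(356), np.float64(1.5), np.float64(-1.0), np.float64(217.0)), array([ 9.125, -0.25 ]))
```

View pics/n01.png

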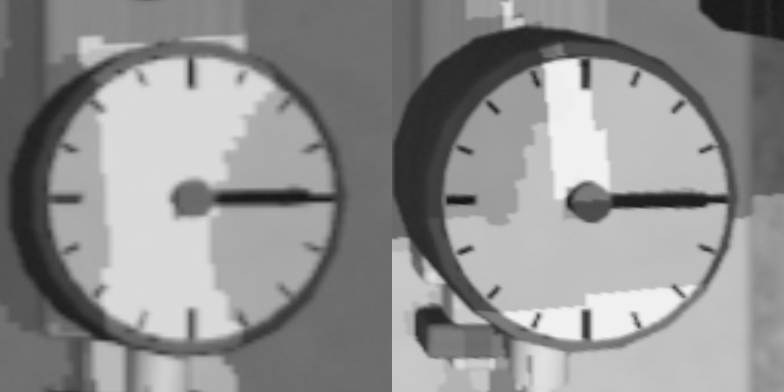

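The needle reads free (0°), but the fingers closed fully, so the post wasn't caught. Locating it again.

```bash
python3 - <<'E'
from h import *
s=arm.sense();d=snap('wrist','w3.png')
print(s['ee_pos'],px2w(d,312,315,110),[w2px(d,[*s['ee_pos'][:2],z]) for z in (80,99,110)])
E
```

```text
[603.5916267  157.41501123  79.79286989] [601.30525786 156.74865124 110.        ] [array([313.78805168, 286.31470517]), array([314.04343909, 306.47561896]), array([314.21692696, 320.17118026])]
```

View pics/w3.png

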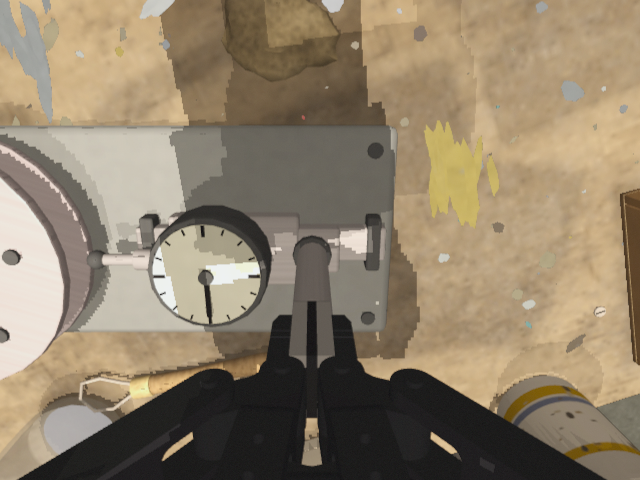

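```bash
python3 -c "
import cv2,numpy as np
cv2.imwrite('pics/x.png',np.hstack([cv2.resize(cv2.imread('pics/w%d.png'%i)[220:440,210:410],None,fx=2,fy=2,interpolation=cv2.INTER_CUBIC) for i in (2,3)]))"
```

```text
(no output)
```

View pics/x.png

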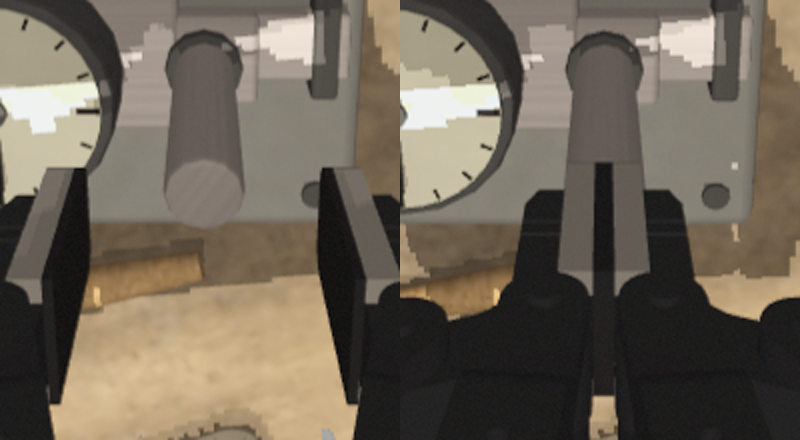

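The shut pads cover the post's top, so the fingertips seem to be above the post, not beside it. I'll check the tip height in the side camera.

>>> send_rows(
  series=[
    [0, 0, 0, 0, 0.3],
    [0, 0, 0, 0, 0],
    [0, 0, 0, 0, 0],
  ],
)

```text
time: 3.85
ee_pos: [603.6, 157.4, 79.8]
eef_rot: [-0.125, -3.139, 0.0]
contact_force: [0.1, -0.3, -0.3]
grip_width: 0.494
grasp_force: 0.0
```

```bash
python3 - <<'E'
from h import *
import pickle
s=arm.sense();d=snap('side','s1.png');pickle.dump(d,open('s1.pkl','wb'));print(s['time'],s['ee_pos'])
for z in (80,110):
  print(z,[w2px(d,[*(s['ee_pos'][:2]+k*YD),z]).round(1) for k in (-21,0,21)])
im=cv2.imread('pics/s1.png')[190:340,190:390]
cv2.imwrite('pics/s1c.png',cv2.resize(im,None,fx=4,fy=4,interpolation=cv2.INTER_CUBIC))
E
```

```text
3.85 [603.58558559 157.4124917   79.77211279]
80 [array([272.8, 276.8]), array([267.9, 282.7]), array([262.8, 288.7])]
110 [array([272. , 267.5]), array([266.9, 273.3]), array([261.8, 279.3])]
```

View pics/s1c.png

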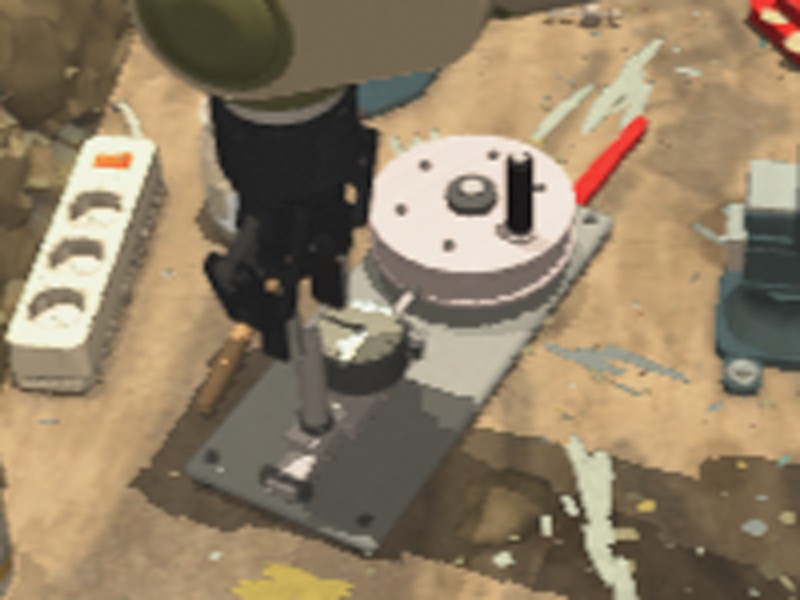

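The side view shows the tips at about (260,279) and (274,266), which matches z≈110 and not 80. The tips really end about 25–30 mm behind the reported TCP, so I'll go lower, watching the force.

>>> send_rows(
  series=[
    [0, 0, 0.8, 0, 0],
    [0, 0, 0.8, 0, 0],
    [0, 0, 0.8, 0, 0],
    [0, 0, 0, 0, 0.3],
    [0, 0, 0, 0, 0.6],
    [0, 0, 0, 0, 1],
    [0, 0, 0, 0, 1],
    [0, 0, 0, 0, 1],
    [0, 0, 0, 0, 1],
  ],
  grip_force=30,
)

```text
time: 4.8
ee_pos: [603.6, 157.6, 55.8]
eef_rot: [0.125, 3.139, 0.0]
contact_force: [0.5, 1.2, -2.5]
grip_width: 0.171
grasp_force: 29.4
```

>>> send_rows(
  series=[
    [0, -0.2, 0, 0, 1],
    [0, -0.3, 0, 0, 1],
    [0, -0.4, 0, 0, 1],
    [0, -0.4, 0, 0, 1],
    [0, -0.2, 0, 0, 1],
    [0, 0, 0, 0, 1],
  ],
)

```text
time: 5.4
ee_pos: [602.5, 143.3, 55.8]
eef_rot: [0.125, 3.139, 0.003]
contact_force: [1.6, 6.0, -3.8]
grip_width: 0.173
grasp_force: 29.5
```

```bash
cat > n.py <<'E'
from h import *
import sys
s=arm.sense();off=float(sys.argv[1]) if len(sys.argv)>1 else 50
d=snap('wrist');b,_=needle(d,s['ee_pos'][:2]-off*YD);print(s['time'],s['ee_pos'].round(1),s['contact_force'].round(1),b, 'mm',b[1]/22.5)
E
python3 n.py
```

```text
5.4 [602.5 143.3  55.8] [ 1.6  6.  -3.8] (np.float64(33.0), np.int64(356), np.float64(-1.0), np.float64(-2.0), np.float64(198.0)) mm 15.822222222222223
```

>>> send_rows(
  series=[
    [0, -0.2, 0, 0, 1],
    [0, -0.2, 0, 0, 1],
    [0, 0, 0, 0, 1],
  ],
)

```text
time: 5.75
ee_pos: [602.2, 139.5, 55.8]
eef_rot: [0.125, 3.139, 0.003]
contact_force: [3.1, 6.7, -3.8]
grip_width: 0.17
grasp_force: 29.5
```

```bash
python3 n.py
```

```text
5.75 [602.2 139.5  55.8] [ 3.1  6.7 -3.8] (np.float64(27.0), np.int64(356), np.float64(-0.5), np.float64(-1.5), np.float64(181.0)) mm 15.822222222222223
```

>>> send_rows(
  series=[
    [0, -0.15, 0, 0, 1],
    [0, -0.15, 0, 0, 1],
    [0, 0, 0, 0, 1],
  ],
)

```text
time: 6.1
ee_pos: [602.0, 136.7, 55.8]
eef_rot: [0.125, 3.138, 0.003]
contact_force: [1.6, 7.7, -3.5]
grip_width: 0.173
grasp_force: 29.5
```

```bash
python3 n.py
```

```text
6.1 [602.  136.7  55.8] [ 1.6  7.7 -3.5] (np.float64(27.0), np.int64(13), np.float64(0.0), np.float64(-1.5), np.float64(179.0)) mm 0.5777777777777777
```

>>> send_rows(
  series=[
    [0, -0.15, 0, 0, 1],
    [0, -0.17, 0, 0, 1],
    [0, 0, 0, 0, 1],
  ],
)

```text
time: 6.45
ee_pos: [601.7, 133.7, 55.8]
eef_rot: [0.125, 3.138, 0.004]
contact_force: [2.8, 8.7, -4.3]
grip_width: 0.168
grasp_force: 29.5
```

```bash
python3 n.py
```

```text
6.45 [601.7 133.7  55.8] [ 2.8  8.7 -4.3] (np.float64(27.0), np.int64(77), np.float64(0.5), np.float64(-2.5), np.float64(179.0)) mm 3.422222222222222
```

>>> send_rows(
  series=[
    [0, -0.06, 0, 0, 1],
    [0, 0, 0, 0, 1],
    [0, 0, 0, 0, 0.6],
    [0, 0, 0, 0, 0.3],
    [0, 0, 0, 0, 0],
    [0, 0, 0, 0, 0],
  ],
)

```text
time: 7.1
ee_pos: [601.7, 131.4, 56.1]
eef_rot: [0.126, 3.139, -0.001]
contact_force: [0.6, -0.4, -0.1]
grip_width: 0.501
grasp_force: 0.0
```

```bash
python3 n.py
```

```text
7.1 [601.7 131.4  56.1] [ 0.6 -0.4 -0.1] (np.float64(27.0), np.int64(82), np.float64(-0.5), np.float64(0.0), np.float64(178.0)) mm 3.6444444444444444
```

```bash
python3 - <<'E'
from h import *
s=arm.sense();d=arm.get_image('wrist');M=np.array(d['mount'])
dial=np.array([597.5,83.4]);C=np.array([588.3,-28.5])
print(s['joint_pos'].round(2))
for ty in np.radians(np.arange(0,360,15)):
    ok=[]
    for th in np.radians(np.arange(0,360,30)):
        h=C+45*np.array([np.cos(th),np.sin(th)])
        y=np.array([np.cos(ty),np.sin(ty),0]);z=np.array([0,0,-1]);x=np.cross(y,z)
        T=np.eye(4);T[:3,:3]=np.c_[x,y,z];T[:3,3]=[*h,65];d['extrinsics']=T@M
        p=np.array([w2px(d,[*(dial+16*np.array([np.cos(a),np.sin(a)])),72]) for a in np.arange(0,6.28,.5)])
        infr=(p>3).all() and (p[:,0]<637).all() and (p[:,1]<477).all()
        occ=((p[:,1]>255)&(p[:,0]>150)&(p[:,0]<480)).any()
        ok.append('o' if infr and occ else '+' if infr else '.')
    print(int(np.degrees(ty).round()),''.join(ok))
E
```

```text
[ 0.03  0.64  1.38 -0.    1.12 -1.47]
0 .+++++......
15 .++++++.....
30 .++++++.....
45 .+++o+......
60 +++oo+......
75 ++ooo++.....
90 ++oooo++....
105 ++ooooo++...
120 ++oooo...+++
135 +oooo......+
150 ooooo.......
165 .oooo.......
180 ..ooo.......
195 ..oooo......
210 ..oooo+.....
225 .oooo++++...
240 ooooo+....+.
255 +oooo+.....+
270 +oooo+......
285 ++oo+++.....
300 .+o+++......
315 +++++.......
330 +++++.......
345 .++++.......
```

```bash
cat > n2.py <<'E'
from h import *
import sys
D=np.array([597.5,83.4]);C=np.array([588.3,-28.5])
def read(fn=None):
    s=arm.sense();h=s['ee_pos'][:2]-C
    print('t %.2f'%s['time'],s['ee_pos'].round(1),'F',s['contact_force'].round(1),'r %.1f ang %.1f'%(np.hypot(*h),np.degrees(np.arctan2(h[1],h[0]))),'w %.3f'%s['grip_width'],'yaw %.1f'%np.degrees(np.arctan2(*R.from_rotvec(s['eef_rot']).as_matrix()[1::-1,1])))
    for n in ('side','wrist'):
        d=snap(n);p=w2px(d,[*D,72])
        if n=='wrist' and not (40<p[0]<600 and 40<p[1]<440): print('wrist out',p.round());continue
        b,_=needle(d,D,fn and n+fn);print(n,p.round(),'deg',b[1],'score',b[0].round(),b[4].round(),'c',b[2:4])
if __name__=='__main__': read(sys.argv[1] if len(sys.argv)>1 else None)
E
python3 n2.py t.png
```

```text
t 7.20 [601.6 131.5  55.9] F [-0.4 -1.3  0.7] r 160.5 ang 85.2 w 0.501 yaw 85.4
side [285. 265.] deg 353 score 33.0 160.0 c (np.float64(2.5), np.float64(2.0))
wrist [197. 302.] deg 85 score 27.0 178.0 c (np.float64(-0.5), np.float64(-2.5))
```

>>> send_rows(
  series=[
    [0, 0, -2, 0, 0],
    [0, 0, -3, 0, 0],
    [0, 0, -3, 0, 0],
    [0, 0, -1, 0, 0],
    [1, -3, 0, 0, 0],
    [1, -4, 0, 0, 0],
    [1, -4, 0, 0, 0],
  ],
)

```text
time: 8.0
ee_pos: [561.8, 23.5, 144.8]
eef_rot: [-0.124, -3.138, -0.0]
contact_force: [0.6, -0.1, -0.2]
grip_width: 0.501
grasp_force: 0.0
```

```bash
python3 n2.py u.png
```

```text
t 8.00 [561.8  23.5 144.8] F [ 0.6 -0.1 -0.2] r 58.4 ang 116.9 w 0.501 yaw 85.5
side [285. 265.] deg 93 score 105.0 179.0 c (np.float64(2.5), np.float64(-3.0))
wrist [420. 282.] deg 81 score 28.0 202.0 c (np.float64(-0.5), np.float64(-0.5))
```

>>> send_rows(
  series=[
    [0.5, -1.7, 0, 0, 0],
    [0.6, -1.8, 0, 0, 0],
    [0, 0, 2, 0, 0],
    [0, 0, 2, 0, 0],
    [0, 0, 2, 0, 0],
    [0, 0, 1.5, 0, 0],
    [0, 0, 0, 0, 0.3],
    [0, 0, 0, 0, 0.5],
    [0, 0, 0, 0, 1],
    [0, 0, 0, 0, 1],
  ],
  grip_force=20,
)

```text
time: 9.1
ee_pos: [549.5, -9.5, 71.3]
eef_rot: [0.125, 3.138, -0.0]
contact_force: [1.5, -0.3, -2.5]
grip_width: 0.201
grasp_force: 21.1
```

>>> send_rows(
  series=[
    [0, 0, 0, 0, 1],
    [0, 0, 0, 0, 1],
    [0, 0, 0, 0, 1],
  ],
)

```text
time: 9.4
ee_pos: [549.5, -9.5, 71.2]
eef_rot: [0.125, 3.138, 0.0]
contact_force: [2.9, 0.2, -0.4]
grip_width: 0.201
grasp_force: 21.3
```

```bash
python3 n2.py v.png
```

```text
t 9.40 [549.5  -9.5  71.2] F [ 2.9  0.2 -0.4] r 43.2 ang 154.0 w 0.201 yaw 85.4
side [285. 265.] deg 95 score 158.0 243.0 c (np.float64(2.5), np.float64(-3.0))
wrist [516. 364.] deg 80 score 47.0 239.0 c (np.float64(-1.0), np.float64(1.0))
```

```bash
cat > plan.py <<'E'
# plan.py cx cy from to step r : tool-frame rows from current pose
from h import *
import sys
cx,cy,a0,a1,st=map(float,sys.argv[1:6])
def rows():
    s=arm.sense();M=R.from_rotvec(s['eef_rot']).as_matrix();p=s['ee_pos'][:2].copy()
    n=int(round(abs((a1-a0)/st)))
    for a in np.radians(np.linspace(a0,a1,n+1))[0:]:
        q=np.array([cx,cy])+45*np.array([np.cos(a),np.sin(a)])
        dl=M.T@np.array([*(q-p),0])/10;p=q;print('%.1f'%np.degrees(a),dl[:2].round(2).tolist())
rows()
E
python3 plan.py 590.3 -28.5 155 -5 10
```

```text
155.0 [-0.0, 0.01]
145.0 [-0.34, 0.71]
135.0 [-0.45, 0.64]
125.0 [-0.56, 0.55]
115.0 [-0.65, 0.45]
105.0 [-0.71, 0.33]
95.0 [-0.76, 0.2]
85.0 [-0.78, 0.06]
75.0 [-0.78, -0.07]
65.0 [-0.76, -0.21]
55.0 [-0.71, -0.34]
45.0 [-0.64, -0.45]
35.0 [-0.55, -0.56]
25.0 [-0.45, -0.65]
15.0 [-0.33, -0.71]
5.0 [-0.2, -0.76]
-5.0 [-0.06, -0.78]
```

>>> send_rows(
  series=[
    [-0.34, 0.71, 0, 0, 1],
    [-0.45, 0.64, 0, 0, 1],
    [0, 0, 0, 0, 1],
  ],
)

```text
time: 9.8
ee_pos: [559.2, 3.9, 71.2]
eef_rot: [0.124, 3.137, -0.0]
contact_force: [3.8, 0.0, 3.0]
grip_width: 0.201
grasp_force: 21.6
```

```bash
python3 n2.py
```

```text
t 9.80 [559.2   3.9  71.2] F [3.8 0.  3. ] r 43.5 ang 131.9 w 0.201 yaw 85.5
side [285. 265.] deg 87 score 135.0 243.0 c (np.float64(1.5), np.float64(-3.0))
wrist [488. 348.] deg 80 score 41.0 229.0 c (np.float64(-1.0), np.float64(-3.0))
```

>>> send_rows(
  series=[
    [-0.56, 0.55, 0, 0, 1],
    [-0.65, 0.45, 0, 0, 1],
    [0, 0, 0, 0, 1],
  ],
)

```text
time: 10.2
ee_pos: [571.7, 12.3, 71.1]
eef_rot: [0.125, 3.138, -0.001]
contact_force: [2.9, -1.7, 4.8]
grip_width: 0.195
grasp_force: 21.8
```

```bash
python3 n2.py
```

```text
t 10.20 [571.7  12.3  71.1] F [ 2.9 -1.7  4.8] r 44.0 ang 112.1 w 0.195 yaw 85.4
side [285. 265.] deg 92 score 104.0 234.0 c (np.float64(2.0), np.float64(-3.0))
wrist [472. 326.] deg 82 score 26.0 227.0 c (np.float64(-0.5), np.float64(-1.0))
```

>>> send_rows(
  series=[
    [-0.71, 0.33, 0, 0, 1],
    [-0.76, 0.2, 0, 0, 1],
    [0, 0, 0, 0, 1],
  ],
)

```text
time: 10.6
ee_pos: [586.3, 16.1, 71.1]
eef_rot: [0.125, 3.139, -0.001]
contact_force: [2.8, -2.9, 5.6]
grip_width: 0.197
grasp_force: 22.0
```

```bash
python3 n2.py
```

```text
t 10.60 [586.3  16.1  71.1] F [ 2.8 -2.9  5.6] r 44.6 ang 92.5 w 0.197 yaw 85.4
side [285. 265.] deg 94 score 104.0 209.0 c (np.float64(2.5), np.float64(-3.0))
wrist [465. 298.] deg 77 score 27.0 227.0 c (np.float64(-1.5), np.float64(-2.0))
```

>>> send_rows(
  series=[
    [-0.78, 0.06, 0, 0, 1],
    [-0.78, -0.07, 0, 0, 1],
    [0, 0, 0, 0, 1],
  ],
)

```text
time: 11.0
ee_pos: [601.7, 14.7, 71.1]
eef_rot: [-0.126, -3.139, 0.0]
contact_force: [2.0, -3.0, 6.0]
grip_width: 0.203
grasp_force: 22.0
```

```bash
python3 n2.py
```

```text
t 11.00 [601.7  14.7  71.1] F [ 2. -3.  6.] r 45.2 ang 72.7 w 0.203 yaw 85.4
side [285. 265.] deg 87 score 87.0 180.0 c (np.float64(1.0), np.float64(-3.0))
wrist [469. 267.] deg 86 score 19.0 223.0 c (np.float64(0.0), np.float64(-2.0))
```

>>> send_rows(
  series=[
    [-0.76, -0.21, 0, 0, 1],
    [-0.71, -0.34, 0, 0, 1],
    [0, 0, 0, 0, 1],
  ],
)

```text
time: 11.4
ee_pos: [615.8, 8.1, 71.1]
eef_rot: [-0.126, -3.138, -0.0]
contact_force: [1.8, -2.2, 6.0]
grip_width: 0.2
grasp_force: 22.0
```

```bash
python3 n2.py
```

```text
t 11.40 [615.8   8.1  71.1] F [ 1.8 -2.2  6. ] r 45.8 ang 53.1 w 0.200 yaw 85.4
side [285. 265.] deg 94 score 81.0 234.0 c (np.float64(2.5), np.float64(-3.0))
wrist [485. 235.] deg 80 score 20.0 222.0 c (np.float64(-0.5), np.float64(-3.0))
```

>>> send_rows(
  series=[
    [-0.64, -0.45, 0, 0, 1],
    [-0.55, -0.56, 0, 0, 1],
    [0, 0, 0, 0, 1],
  ],
)

```text
time: 11.8
ee_pos: [626.8, -2.8, 71.1]
eef_rot: [-0.126, -3.139, -0.001]
contact_force: [2.2, -2.2, 6.9]
grip_width: 0.2
grasp_force: 22.0
```

```bash
python3 n2.py
```

```text
t 11.80 [626.8  -2.8  71.1] F [ 2.2 -2.2  6.9] r 46.3 ang 33.7 w 0.200 yaw 85.4
side [285. 265.] deg 96 score 145.0 238.0 c (np.float64(2.5), np.float64(-3.0))
wrist [513. 209.] deg 82 score 38.0 222.0 c (np.float64(0.0), np.float64(-3.0))
```

>>> send_rows(
  series=[
    [-0.45, -0.65, 0, 0, 1],
    [-0.33, -0.71, 0, 0, 1],
    [0, 0, 0, 0, 1],
  ],
)

```text
time: 12.2
ee_pos: [633.5, -17.0, 71.1]
eef_rot: [-0.126, -3.139, -0.001]
contact_force: [1.7, -2.2, 6.7]
grip_width: 0.206
grasp_force: 21.9
```

```bash
python3 n2.py
```

```text
t 12.20 [633.5 -17.   71.1] F [ 1.7 -2.2  6.7] r 46.7 ang 14.3 w 0.206 yaw 85.4
side [285. 265.] deg 95 score 150.0 241.0 c (np.float64(2.5), np.float64(-3.0))
wrist [548. 190.] deg 82 score 42.0 222.0 c (np.float64(0.0), np.float64(-3.0))
```

>>> send_rows(
  series=[
    [-0.2, -0.76, 0, 0, 1],
    [-0.06, -0.78, 0, 0, 1],
    [0, 0, 0, 0, 1],
  ],
)

```text
time: 12.6
ee_pos: [634.9, -32.6, 71.1]
eef_rot: [0.126, 3.139, 0.001]
contact_force: [1.7, -2.4, 6.3]
grip_width: 0.202
grasp_force: 21.9
```

```bash
python3 n2.py; python3 plan.py 590.3 -28.5 -5 -205 10
```

```text
t 12.60 [634.9 -32.6  71.1] F [ 1.7 -2.4  6.3] r 46.8 ang -5.0 w 0.202 yaw 85.4
side [285. 265.] deg 95 score 155.0 242.0 c (np.float64(2.5), np.float64(-3.0))
wrist [587. 184.] deg 84 score 42.0 222.0 c (np.float64(0.0), np.float64(-0.5))
-5.0 [-0.02, 0.02]
-15.0 [0.07, -0.78]
-25.0 [0.21, -0.76]
-35.0 [0.34, -0.71]
-45.0 [0.45, -0.64]
-55.0 [0.56, -0.55]
-65.0 [0.65, -0.45]
-75.0 [0.71, -0.33]
-85.0 [0.76, -0.2]
-95.0 [0.78, -0.06]
-105.0 [0.78, 0.07]
-115.0 [0.76, 0.21]
-125.0 [0.71, 0.34]
-135.0 [0.64, 0.45]
-145.0 [0.55, 0.56]
-155.0 [0.45, 0.65]
-165.0 [0.33, 0.71]
-175.0 [0.2, 0.76]
-185.0 [0.06, 0.78]
-195.0 [-0.07, 0.78]
-205.0 [-0.21, 0.76]
```

>>> send_rows(
  series=[
    [0.07, -0.78, 0, 0, 1],
    [0.21, -0.76, 0, 0, 1],
    [0, 0, 0, 0, 1],
  ],
)

```text
time: 13.0
ee_pos: [630.9, -47.7, 71.1]
eef_rot: [0.126, 3.138, 0.001]
contact_force: [2.7, -1.4, 5.1]
grip_width: 0.2
grasp_force: 21.8
```

```bash
python3 n2.py
```

```text
t 13.00 [630.9 -47.7  71.1] F [ 2.7 -1.4  5.1] r 46.8 ang -24.3 w 0.200 yaw 85.4
side [285. 265.] deg 224 score 142.0 242.0 c (np.float64(2.5), np.float64(-3.0))
wrist out [623. 190.]
```

>>> send_rows(
  series=[
    [0.34, -0.71, 0, 0, 1],
    [0.45, -0.64, 0, 0, 1],
    [0, 0, 0, 0, 1],
  ],
)

```text
time: 13.4
ee_pos: [621.5, -61.1, 71.1]
eef_rot: [-0.126, -3.139, 0.001]
contact_force: [-0.1, -4.8, 5.8]
grip_width: 0.2
grasp_force: 22.0
```

```bash
python3 n2.py
```

```text
t 13.40 [621.5 -61.1  71.1] F [-0.1 -4.8  5.8] r 46.5 ang -44.5 w 0.200 yaw 85.4
side [285. 265.] deg 158 score 125.0 242.0 c (np.float64(-3.0), np.float64(2.5))
wrist out [652. 210.]
```

>>> send_rows(
  series=[
    [0.56, -0.55, 0, 0, 1],
    [0.65, -0.45, 0, 0, 1],
    [0, 0, 0, 0, 1],
  ],
)

```text
time: 13.8
ee_pos: [608.5, -69.9, 71.1]
eef_rot: [-0.126, -3.139, 0.001]
contact_force: [-0.4, -3.5, 6.2]
grip_width: 0.198
grasp_force: 21.9
```

```bash
python3 n2.py s60.png
```

```text
t 13.80 [608.5 -69.9  71.1] F [-0.4 -3.5  6.2] r 46.1 ang -64.0 w 0.198 yaw 85.4
side [285. 265.] deg 95 score 156.0 242.0 c (np.float64(2.5), np.float64(-3.0))
wrist out [668. 238.]
```

>>> send_rows(
  series=[
    [0, 0, 0, -0.15, 1],
    [0, 0, 0, -0.15, 1],
    [0, 0, 0, -0.15, 1],
    [0, 0, 0, -0.15, 1],
    [0, 0, 0, 0, 1],
  ],
)

```text
time: 14.4
ee_pos: [608.4, -69.4, 71.1]
eef_rot: [0.814, -3.032, -0.0]
contact_force: [-2.6, -1.6, 8.7]
grip_width: 0.199
grasp_force: 22.1
```

```bash
python3 n2.py; python3 plan.py 590.0 -27.6 -65 -5 10
```

```text
t 14.40 [608.4 -69.4  71.1] F [-2.6 -1.6  8.7] r 45.6 ang -63.8 w 0.199 yaw 120.1
side [285. 265.] deg 95 score 155.0 242.0 c (np.float64(2.5), np.float64(-3.0))
wrist [590. 409.] deg 91 score 46.0 241.0 c (np.float64(1.0), np.float64(0.5))
-65.0 [-0.11, 0.06]
-55.0 [-0.78, 0.0]
-45.0 [-0.77, 0.14]
-35.0 [-0.74, 0.27]
-25.0 [-0.68, 0.39]
-15.0 [-0.6, 0.51]
-5.0 [-0.5, 0.6]
```

>>> send_rows(
  series=[
    [-0.78, 0.02, 0, 0, 1],
    [0, 0, 0, 0, 1],
  ],
)

```text
time: 14.7
ee_pos: [615.8, -65.2, 71.1]
eef_rot: [0.808, -3.035, 0.0]
contact_force: [0.7, -2.7, 7.7]
grip_width: 0.194
grasp_force: 22.0
```

```bash
python3 n2.py
```

```text
t 14.70 [615.8 -65.2  71.1] F [ 0.7 -2.7  7.7] r 45.8 ang -53.2 w 0.194 yaw 119.8
side [285. 265.] deg 92 score 134.0 242.0 c (np.float64(-0.5), np.float64(-3.0))
wrist [594. 395.] deg 96 score 46.0 240.0 c (np.float64(-0.5), np.float64(-1.0))
```

>>> send_rows(
  series=[
    [-0.77, 0.14, 0, 0, 1],
    [0, 0, 0, 0, 1],
  ],
)

```text
time: 15.0
ee_pos: [621.7, -60.2, 71.1]
eef_rot: [0.808, -3.035, 0.0]
contact_force: [1.4, -2.1, 6.7]
grip_width: 0.202
grasp_force: 22.0
```

```bash
python3 n2.py
```

```text
t 15.00 [621.7 -60.2  71.1] F [ 1.4 -2.1  6.7] r 46.1 ang -43.4 w 0.202 yaw 119.8
side [285. 265.] deg 183 score 162.0 242.0 c (np.float64(-3.0), np.float64(-0.5))
wrist [595. 382.] deg 176 score 44.0 239.0 c (np.float64(2.0), np.float64(-1.0))
```

>>> send_rows(
  series=[
    [-0.74, 0.27, 0, 0, 1],
    [0, 0, 0, 0, 1],
  ],
)

```text
time: 15.3
ee_pos: [627.0, -53.9, 71.1]
eef_rot: [0.808, -3.036, 0.0]
contact_force: [2.7, -0.5, 5.9]
grip_width: 0.196
grasp_force: 21.9
```

```bash
python3 n2.py
```

```text
t 15.30 [627.  -53.9  71.1] F [ 2.7 -0.5  5.9] r 46.3 ang -33.3 w 0.196 yaw 119.8
side [285. 265.] deg 225 score 167.0 242.0 c (np.float64(3.0), np.float64(-3.0))
wrist [592. 369.] deg 215 score 45.0 239.0 c (np.float64(0.5), np.float64(-1.5))
```

>>> send_rows(
  series=[
    [-0.68, 0.39, 0, 0, 1],
    [0, 0, 0, 0, 1],
  ],
)

```text
time: 15.6
ee_pos: [631.0, -46.7, 71.1]
eef_rot: [-0.808, 3.036, 0.001]
contact_force: [3.3, 0.1, 5.7]
grip_width: 0.199
grasp_force: 21.9
```

```bash
python3 n2.py
```

```text
t 15.60 [631.  -46.7  71.1] F [3.3 0.1 5.7] r 46.4 ang -23.1 w 0.199 yaw 119.8
side [285. 265.] deg 213 score 163.0 241.0 c (np.float64(3.0), np.float64(-2.5))
wrist [586. 356.] deg 205 score 46.0 239.0 c (np.float64(-1.5), np.float64(0.5))
```

>>> send_rows(
  series=[
    [-0.6, 0.51, 0, 0, 1],
    [0, 0, 0, 0, 1],
  ],
)

```text
time: 15.9
ee_pos: [633.6, -38.9, 71.1]
eef_rot: [-0.808, 3.035, 0.001]
contact_force: [2.2, 2.7, 5.9]
grip_width: 0.198
grasp_force: 21.9
```

```bash
python3 n2.py
```

```text
t 15.90 [633.6 -38.9  71.1] F [2.2 2.7 5.9] r 46.5 ang -12.9 w 0.198 yaw 119.8
side [285. 265.] deg 150 score 114.0 241.0 c (np.float64(0.0), np.float64(-1.5))
wrist [577. 345.] deg 149 score 39.0 235.0 c (np.float64(-1.5), np.float64(-3.0))
```

```bash
python3 - <<'E'
import numpy as np
from scipy.optimize import curve_fit
x=np.array([-63.8,-53.2,-43.4,-33.3,-23.1,-12.9]);y=np.array([88,96,176,215,205,149.])
f=lambda x,c,w,b,A:b+A*np.where(abs(x-c)<w,(1+np.cos(np.pi*(x-c)/w))/2,0)
print(curve_fit(f,x,y,[-30,28,86,135],bounds=([-40,15,78,125],[-20,32,95,145]))[0])
E
python3 plan.py 589.6 -27.9 -13 -33 5
```

```text
[-29.69066923  31.38045109  84.96483138 137.28109621]
-13.0 [-0.03, 0.09]
-18.0 [0.28, -0.28]
-23.0 [0.3, -0.25]
-28.0 [0.32, -0.22]
-33.0 [0.34, -0.19]
```

>>> send_rows(
  series=[
    [0.28, -0.26, 0, 0, 1],
    [0, 0, 0, 0, 1],
  ],
)

```text
time: 16.2
ee_pos: [632.5, -43.0, 71.1]
eef_rot: [-0.808, 3.035, 0.001]
contact_force: [2.7, 1.2, 6.2]
grip_width: 0.201
grasp_force: 21.9
```

```bash
python3 n2.py
```

```text
t 16.20 [632.5 -43.   71.1] F [2.7 1.2 6.2] r 46.5 ang -18.2 w 0.201 yaw 119.8
side [285. 265.] deg 186 score 131.0 241.0 c (np.float64(-1.5), np.float64(0.5))
wrist [582. 350.] deg 186 score 46.0 238.0 c (np.float64(1.5), np.float64(-0.5))
```

>>> send_rows(
  series=[
    [0.6, -0.46, 0, 0, 1],
    [0, 0, 0, 0, 1],
  ],
)

```text
time: 16.5
ee_pos: [629.1, -50.6, 71.1]
eef_rot: [0.807, -3.036, -0.001]
contact_force: [0.9, -2.2, 5.8]
grip_width: 0.201
grasp_force: 22.0
```

```bash
python3 n2.py
```

```text
t 16.50 [629.1 -50.6  71.1] F [ 0.9 -2.2  5.8] r 46.4 ang -28.4 w 0.201 yaw 119.8
side [285. 265.] deg 224 score 154.0 242.0 c (np.float64(-2.0), np.float64(1.5))
wrist [590. 362.] deg 219 score 46.0 239.0 c (np.float64(-2.0), np.float64(0.0))
```

>>> send_rows(
  series=[
    [0.5, -0.25, 0, 0, 1],
    [0.35, -0.15, 0, 0, 1],
    [0, 0, 0, 0, 1],
  ],
)

```text
time: 16.9
ee_pos: [623.5, -58.4, 71.1]
eef_rot: [0.807, -3.035, -0.0]
contact_force: [-0.7, -2.1, 7.2]
grip_width: 0.2
grasp_force: 22.0
```

```bash
python3 n2.py
```

```text
t 16.90 [623.5 -58.4  71.1] F [-0.7 -2.1  7.2] r 46.2 ang -40.3 w 0.200 yaw 119.8
side [285. 265.] deg 193 score 149.0 242.0 c (np.float64(2.5), np.float64(0.0))
wrist [594. 378.] deg 193 score 47.0 239.0 c (np.float64(-3.0), np.float64(0.0))
```

>>> send_rows(
  series=[
    [-0.4, 0.16, 0, 0, 1],
    [-0.38, 0.2, 0, 0, 1],
    [0, 0, 0, 0, 1],
    [0, 0, 0, 0, 1],
  ],
)

```text
time: 17.4
ee_pos: [629.0, -50.8, 71.1]
eef_rot: [-0.808, 3.036, 0.001]
contact_force: [2.1, 0.1, 6.1]
grip_width: 0.2
grasp_force: 22.0
```

```bash
python3 n2.py
```

```text
t 17.40 [629.  -50.8  71.1] F [2.1 0.1 6.1] r 46.4 ang -28.8 w 0.200 yaw 119.8
side [285. 265.] deg 224 score 153.0 241.0 c (np.float64(-2.0), np.float64(1.5))
wrist [590. 363.] deg 224 score 46.0 239.0 c (np.float64(-3.0), np.float64(0.0))
```

>>> send_rows(
  series=[
    [0.06, -0.04, 0, 0, 1],
    [0, 0, 0, 0, 1],
    [0, 0, 0, 0, 1],
    [0, 0, 0, 0, 0.6],
    [0, 0, 0, 0, 0.3],
    [0, 0, 0, 0, 0.1],
    [0, 0, 0, 0, 0.1],
  ],
)

```text
time: 18.2
ee_pos: [628.0, -51.9, 70.1]
eef_rot: [0.807, -3.034, -0.002]
contact_force: [0.8, -0.1, -0.8]
grip_width: 0.449
grasp_force: 0.0
```

>>> send_rows(
  series=[
    [0, 0, -1, 0, 0.1],
    [0, 0, -2, 0, 0.1],
    [0, 0, -3, 0, 0.1],
    [0, 0, -4, 0, 0.1],
    [0, 0, -3, 0, 0.1],
    [0, 0, 0, 0.15, 0.1],
    [0, 2, 0, 0.15, 0.1],
    [0, 4, 0, 0.15, 0.1],
    [0, 3, 0, 0.15, 0.1],
    [0, 0, 0, 0, 0.1],
  ],
)

```text
time: 19.2
ee_pos: [610.0, 38.8, 201.8]
eef_rot: [0.126, 3.139, 0.001]
contact_force: [0.0, -0.9, -0.4]
grip_width: 0.453
grasp_force: 0.0
```

```bash
python3 n2.py; python3 - <<'E'
from h import *
d=snap('wrist','fin.png');print([w2px(d,p).round() for p in [(588.3,-28.5,65),(627.4,-50.8,126),(601.7,133.3,110),(597.5,83.4,69)]])
E
```

```text
t 19.20 [610.   38.8 201.8] F [ 0.  -0.9 -0.4] r 70.7 ang 72.1 w 0.453 yaw 85.4
side [285. 265.] deg 222 score 105.0 178.0 c (np.float64(-2.0), np.float64(2.0))
wrist [376. 188.] deg 215 score 30.0 171.0 c (np.float64(-3.0), np.float64(1.5))
[array([224., 185.]), array([179., 269.]), array([464., 201.]), array([377., 187.])]
```

View pics/fin.png

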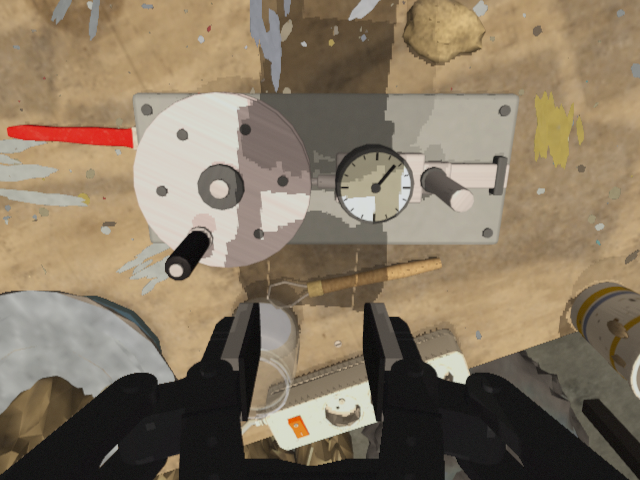

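The final view shows the handle at (178,270) where it was left and the stand unmoved. The needle, from (375,187) to (395,165), reads about 220°, so the plunger is in about 10 mm, 6 mm above the floor reading. Nothing is being touched.

```bash
python3 -c "
from station import arm
print(arm.close_job())"
```

```text
the job is handed in; nothing more can be done
None
```

The job is handed in: the indicator was set to about 3.8 mm on the groove floor and the post released. The pulley stands with its high spot under the plunger, where the needle reads about 6 mm above the floor, the stand unmoved and the arm clear.

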